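# Unclamp a specimen rod and hold its end up to the inspection camera

## Task

The specimen rod lies in a vee block, held down at its plain end by a small lever clamp. Press the clamp's red handle down to its stop so that its arm lifts and stays up, then take the rod by its steel shank, lift it out clear of the raised arm without touching anything with the specimen end, and hold it up to the inspection camera on the post: specimen end centred in front of the lens, 60 mm from the glass, the rod pointing straight into the lens. Finish holding it there, still, with the camera and the things lying about left as they were.

Things in the scene. Friction and masses are not known exactly. Their poses are not given: they have to be found in the camera images.
- fixture: aluminium base plate 166 x 120 x 8 mm, screwed to the bench; origin under its centre, +x along the rod towards the specimen end, +z up. It carries a lever clamp and a vee block. The rod's axis lies at y = +34.6 mm, 38 mm above the bench; from x = -12 to +28 mm the shank is free all round for the fingers
- clamp: lever clamp, fixed on the fixture plate; white plate 60 mm wide along x, top 18 mm above the bench; origin at fixture (-45, -20, 8) mm, same axes. Its arm (12 mm wide) runs along +y over the rod, its red handle sticks out to -y. Fully open, the arm tilts up to 91 mm above the bench, and its tip still overhangs the rod's -y side by a few mm, about 25 mm above it
- clamp_handle (a joint): angle of the clamp lever, rad: about 0.23 with the arm's pad on the rod (closed), 0.733 at the stop (fully open, handle down, arm's pad about 25 mm above the rod). Pushing the handle down increases it; friction (2 to 3 N at the handle) keeps it where it is left. It pivots about a line along fixture x, at fixture y = -21 mm, 42 mm above the bench
- handle_press (a point): point on top of the red handle (round grip 17 mm thick, 48 mm long, sloping up outward), 12 mm from its outer end, moving with it: the place to push down. About 66 mm above the bench when closed, about 32 mm at the stop; on the way it moves less than 8 mm sideways, along fixture y
- vee: steel vee block, fixed on the plate, that carries the rod: 45 mm along the rod (fixture x from 30.5 to 75.5 mm), 40 mm across, top 42 mm above the bench; origin under its centre
- rod: specimen rod, steel, about 120 g, 170 mm long; origin on its axis 70 mm from the plain end (the place to grip it), +x along the axis to the specimen end. Round shank 14 mm thick to +72 mm, collar 21 mm thick to +78 mm, taper, specimen at +90 to +100 mm. Lifting it 14 mm clears the vee; then shift it 15 mm or more to fixture +y, clear of the raised arm, and lift away
- rod_end (a point): centre of the rod's specimen end face, 100 mm from the rod's origin along its +x
- specimen: small brass stub 11 mm in diameter with a dark square chip on its face, fixed on the end of the rod (same frame as the rod): must touch nothing
- camera_stand: inspection camera on its stand, fixed: dark base 110 x 100 mm, steel post 339 mm high, fork; origin on the bench 100 mm in front of (-x from) the tilt axis, about under the lens; the tilt axis is 280 mm above the bench; the lens looks to -x and 0.2 to 0.42 rad downward. Camera: black body 44 mm square, round lens barrel 38 mm thick, stiff hinge
- camera_lens (a point): centre of the lens front, 75 mm from the tilt axis. Its +x points back INTO the camera along the optical axis (the way the rod must point); the lens looks along its -x; its +y is level. The specimen end belongs at (-60, 0, 0) mm in this frame
- petri_a: bystander: closed clear dish, 62 mm across, 16 mm high, origin under its centre
- vial_c: bystander: screw-cap vial 21 mm across, 52 mm high, standing, origin under its centre
- bnc_a: bystander: small metal cable adapter 14 x 32 x 14 mm lying on the bench, origin under its centre
- microscope_corner (a point): bench-level point at the far left foot of the tall black microscope that stands between the robot and the far bench, an obstacle and no part of the job: it fills x from 0.21 to 0.46 m and y from -0.09 to 0.18 m (above 0.12 m height only y below 0.11), up to 0.49 m high; the job lies to the left (+y) of it and beyond it

How it is judged (in metres and radians):
On the way, in this order (a step that is already met when the one before it is completed fails the run):
1. the clamp is opened fully (lever past 0.65 rad) while the rod still lies in the vee block (moved less than 10 mm) (value of joint clamp_handle above 0.65 rad and distance of rod from where it was at the start of the episode below 0.01 m), for 0.2 s.
2. the rod is out of the fixture: held by the fingers, touching neither clamp nor vee block, its middle more than 90 mm above the bench (height (world z) of rod above 0.09 m and contact force between rod and the fingers above 0.5 N and contact force between rod and fixture below 0.05 N), for 0.1 s.
At the end, for the whole second after the job is handed in: The rod is held still in the fingers alone, touching neither fixture nor camera, more than 90 mm up; its specimen end is 48 to 72 mm in front of the lens and within 10 mm of the optical axis sideways and in height; its axis is within 0.17 rad of the optical axis (all of step 2 and x of rod_end in the frame of camera_lens between -0.072 and -0.048 m and y of rod_end in the frame of camera_lens between -0.01 and 0.01 m and z of rod_end in the frame of camera_lens between -0.01 and 0.01 m and angle between the x axis of rod and the x axis of camera_lens, either way round below 0.17 rad and contact force between rod and camera_stand below 0.05 N and linear speed of rod below 0.02 m/s and angular speed of rod below 0.15 rad/s); the arm keeps its last pose, push and grip.
It fails at once if the specimen end touches something (contact force between specimen and anything else above 0.3 N).
It fails at once if the rod is dropped on the bench (height (world z) of rod below 0.025 m).
It fails at once if the inspection camera is bumped or turned (contact force between camera_stand and anything else above 1 N or distance of camera_lens from where it was at the start of the episode above 0.004 m).
It fails at once if a bystander is moved more than 20 mm (distance of any of petri_a, vial_c, bnc_a from where it was at the start of the episode above 0.02 m).
It also fails if it takes over 48 s, if anything falls off the work surface, if the arm or the gripper's body presses on something with over 40 N, if the wrist force passes 120 N, or if a joint passes its speed limit or range.

## Robot

A 6-joint arm with a two-finger parallel gripper is mounted at the origin on the work surface; the furniture and walls round the work are solid. World frame = base frame: x ahead of the robot, y to its left, z up, the work surface at z = 0. Lengths are in mm, angles in degrees, forces in N, time in s.
With the tool pointing down it reaches from about 350 to 850 mm from the base axis. Payload 8.1 kg.
Tool frame: the origin (TCP) lies on the centre line of the jaws, within the pads' length; the fingertips stand 19 mm ahead of it and the grasp point (between the pads) is the TCP; z points along the fingers, y is the line along which they close (so a half turn about z gives the same grasp; the last joint's range is limited). The gripper opens to 85 mm and grips with 20 to 120 N. Pads are 22 mm wide; open, the fingers measure 114 mm over their backs; the gripper's body (76 mm by 85 mm) begins 54 mm behind the grasp point. The pads swing forward as they close: fully open they stand 13 mm farther back than shut.
Start: joints at [-80.237, 7.471, 85.268, -0, 87.261, -4.893], TCP at [151.832, -580.476, 250.292] pointing down, gripper open.
Joint ranges: [-169.43, 169.43], [-51.17, 129.36], [1.28, 143.12], [-76.62, 256.62], [0, 156.53], [-152.29, 152.29]. Speed limits (degrees/s): [136.94, 136.94, 159.86, 180, 180, 180].

## Interface

Orientations are given as [roll, pitch, yaw] about the fixed x, y, z axes, in that order (R = Rz(yaw) Ry(pitch) Rx(roll)).
In Python, from bench import r gives the robot as it stands. The module is installed in compiled form; this text tells all that it offers.
- The arm moves only by the tool servo_tool, never from a script. Its arguments are lists of equal length, an entry for each row: "fingers": the finger opening in m, from 0 to 0.0854; "linear": the shift along the tool's x, y, z in m, a list of three; "rotation": the turn, a rotation vector about the tool's x, y, z in degrees, a list of three. A call has 1 to 10 rows; each row is the pose to reach, as a shift and turn from the pose commanded when the call began, along the tool's axes at that moment; what a row does not reach only later rows make up. A row lasts 1/10 s, in which the tool goes at most 50 mm and 8.59 degrees, less where a joint would pass 70% of its speed; a pose out of reach is approached as far as the arm can. A call with a gripper value outside its range is refused whole. The fingers move at their own pace and stop on an object; "force" is the grip in N (left out, the last holds). Time passes only in rows, so rows that repeat a pose let the fingers close. It gives the time, the measured TCP pose, the force, the opening and the grip force at its end, in the units of the state.
- r.sense(): the state, without advancing time (a new reading comes with each control period).
- r.snapshot(name): name is "side" or "top" or "wrist"; returns a dict with "frame" (420x560x3 uint8, red, green, blue), "fx", "fy", "cx", "cy" (pixels), "camera_from_world" (4x4, takes a point from world to camera coordinates). Camera axes: x right, y up, looking along -z (the intrinsics and any distortion apply to the point x, -y, -z); pixel columns grow to the right and rows downward; lengths in mm; the calibration is good to about 2 mm. A picture is of the moment at which its call begins. There is no depth.
- r.hand_in(): hands the job in; it is judged then, once.
The state is a dict: "time": time; "joint_pos": joint angles; "qd": joint speeds; "joint_efforts": joint torques, N m; "tool_pos": TCP position; "tcp_rot": TCP orientation; "ft_force": force on the tool from outside, world axes, zero at the start; "wrist_torque": the same for the moment, N m; "finger_gap": finger opening in mm; "grip_force": force on a finger pad.
Only numpy, scipy, OpenCV 4.12 (cv2) and the standard library are available. Lean on these libraries where they do the work, as an engineer would, in place of code of your own. Each camera call takes 0.05 s, during which the arm holds its last target. There are 200 camera calls.

## Working session

There is one attempt and no reset: what is moved stays moved. The work goes in short steps, Python scripts to look and compute and a tool call to move; the robot and the scene stay as the last step left them, time stands still between calls to the robot, and variables do not carry over. Pictures are saved under pics/ and viewed, at most 11 in all, crops included, and the job is handed in when it is done.

Besides the shell and the picture viewer there is one more tool, called after "Request:" as a command line: name --argument value ..., lists and objects as JSON in quotes. servo_tool: Moves the arm, as the interface text tells. Its arguments: {"type":"object","properties":{"fingers":{"type":"array","items":{"type":"number"}},"linear":{"type":"array","items":{"type":"array","items":{"type":"number"}}},"rotation":{"type":"array","items":{"type":"array","items":{"type":"number"}}},"force":{"type":"number"}},"required":["fingers","linear","rotation"]}

```bash
mkdir -p pics
cat > h.py <<'E'
import numpy as np, cv2
from scipy.spatial.transform import Rotation as R
from bench import r
def snap(n,f):
    s=r.snapshot(n); cv2.imwrite('pics/'+f+'.png',s['frame'][:,:,::-1]); 
    np.savez('pics/'+f+'.npz',**{k:np.array(v) for k,v in s.items()}); return s
def load(f): return dict(np.load('pics/'+f+'.npz'))
def ray(s,u,v):
    T=s['camera_from_world']; d=np.array([(u-s['cx'])/s['fx'],-(v-s['cy'])/s['fy'],-1.])
    Rt=T[:3,:3].T; return -Rt@T[:3,3], Rt@d/np.linalg.norm(d)
def onz(s,u,v,z):
    o,d=ray(s,u,v); return o+d*(z-o[2])/d[2]
def tri(*a):
    A=np.zeros((3,3));b=np.zeros(3);q=[]
    for s,u,v in a:
        o,d=ray(s,u,v);P=np.eye(3)-np.outer(d,d);A+=P;b+=P@o;q.append((o,P))
    x=np.linalg.solve(A,b); return x,[np.linalg.norm(P@(x-o)) for o,P in q]
def proj(s,p):
    c=s['camera_from_world']@np.append(p,1); return s['cx']+s['fx']*c[0]/-c[2], s['cy']-s['fy']*c[1]/-c[2]
E
python3 - <<'E'
from h import *
a=snap('side','s0');b=snap('top','t0')
for s in(a,b):
    print({k:v for k,v in s.items() if k not in('frame','camera_from_world')}); print(ray(s,280,210))
print(r.sense())
E
```

```text
{'fx': 520.9649360869894, 'fy': 520.9649360869894, 'cx': 280.5830961831982, 'cy': 200.63876700083034}
(array([ 79.19290808, 883.3635307 , 651.889675  ]), array([ 0.47649727, -0.73846883, -0.47708923]))
{'fx': 512.9366417052804, 'fy': 512.9366417052804, 'cx': 281.64295514861675, 'cy': 206.06366726667062}
(array([ 453.8615679 ,  141.08966534, 1041.20961344]), array([ 0.12295661,  0.00342774, -0.99240613]))
{'time': 0.1, 'joint_pos': array([-8.02366841e+01,  7.50956881e+00,  8.53236486e+01, -1.34201081e-04,
        8.72619511e+01, -4.89162836e+00]), 'qd': array([ 0.03894843, -0.21126708, -0.20598775, -0.03323991, -0.04197403,
       -0.02030075]), 'joint_efforts': array([ 2.27597113e-03, -5.70951176e+01, -5.01942801e+01, -9.34441141e-05,
        8.06154771e-03, -1.37519461e-05]), 'tool_pos': array([ 151.75416292, -580.00889898,  249.35611034]), 'tcp_rot': array([-1.79905167e+02, -7.98159821e-03,  1.46549441e+01]), 'ft_force': array([-0.03484655, -0.37181704,  0.02410334]), 'wrist_torque': array([0.00188273, 0.01060305, 0.02128879]), 'grip_force': 0.0, 'finger_gap': 85.30315011849494}
```

View pics/s0.png

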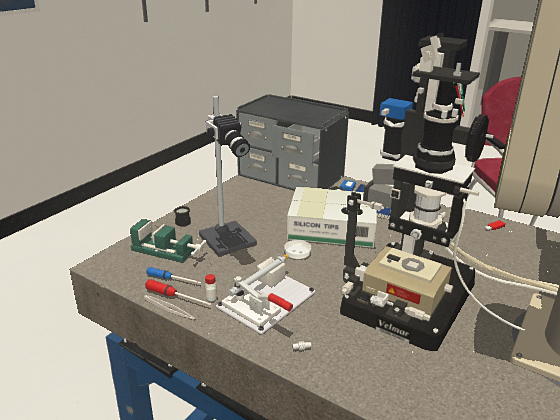

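View pics/t0.png

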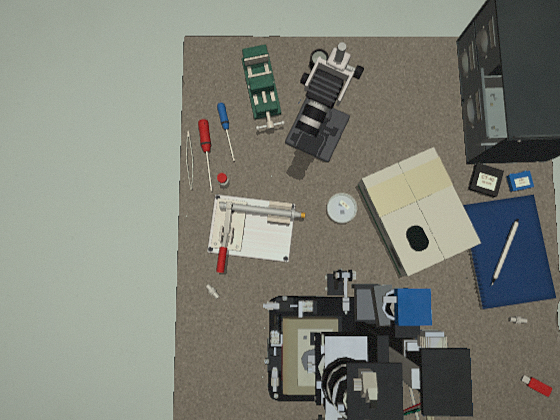

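The side view shows the clamp and rod near (265,295) and the inspection camera near (232,137). In the top view the fixture is near (250,228), the red grip near (221,260) and the camera near (320,110). Next I'll enlarge both.

Run:
```python
from h import *
a=load('s0');b=load('t0')
for n,s in(('side',a),('top',b)):
    o,d=ray(s,280,210)
for u,v in((180,40),(380,40),(180,300),(380,300)): print(u,v,onz(b,u,v,0).round())
c1=cv2.resize(a['frame'][85:345,190:330],None,fx=2.3,fy=2.3,interpolation=cv2.INTER_CUBIC)
c2=cv2.resize(b['frame'][35:295,185:370],None,fx=2.3,fy=2.3,interpolation=cv2.INTER_CUBIC)
im=np.hstack([c1,c2]);print(im.shape,c1.shape)
cv2.imwrite('pics/c0.png',im[:,:,::-1])
```

```text
180 40 [949. 359.   0.]
380 40 [949. -69.   0.]
180 300 [401. 344.   0.]
380 300 [402. -55.   0.]
(598, 747, 3) (598, 322, 3)
```

View pics/c0.png

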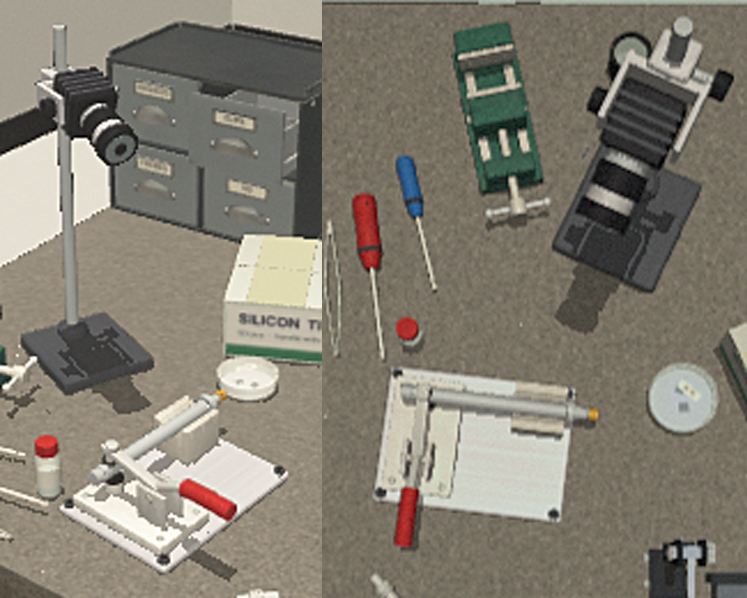

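```bash
cat >> h.py <<'E'
def ct(u,v): return 185+(u+.5-322)/2.3-.5, 35+(v+.5)/2.3-.5
def cs(u,v): return 190+(u+.5)/2.3-.5, 85+(v+.5)/2.3-.5
E
python3 - <<'E'
from h import *
a=load('s0');b=load('t0')
def T(n,s,t):
    x,e=tri((a,*cs(*s)),(b,*ct(*t))); print(n,x.round(1),np.round(e,1)); return x
tip=T('tip',(226,394),(597,414)); pl=T('plain',(93,476),(403,394))
print(np.linalg.norm(tip-pl))
T('handle end',(232,514),(403,543))
T('lens',(122,150),(601,222)) 
T('posttop',(59,28),(683,24))
T('screwNE',(278,470),(553,514)); T('screw',(165,557),(380,493)); T('screw',(68,504),(398,373))
T('vial top',(47,444),(407,328));T('petri',(248,372),(683,398))
for p in((553,514),(380,493),(398,373),(572,393)): print(onz(b,*ct(*p),10).round(1))
# red handle mask
for n,s in(('s',a),('t',b)):
    f=s['frame'].astype(int); m=((f[:,:,0]>120)&(f[:,:,1]<60)&(f[:,:,2]<60)).astype(np.uint8)
    k,l,st,ce=cv2.connectedComponentsWithStats(m)
    for i in range(1,k):
        if st[i,4]>30: print(n,st[i],ce[i].round(1))
E
```

```text
tip [567.4  96.   38.5] [1.6 1.6]
plain [586.9 263.5  41.7] [1.7 1.7]
168.70444799967964
handle end [458.3 258.2  57.7] [0.8 0.8]
lens [675.2 102.7 257.1] [0.7 0.7]
posttop [780.8  54.6 337. ] [0.3 0.3]
screwNE [485.2 134.6  10.6] [0.9 0.9]
screw [502.2 284.6  12.6] [0.2 0.2]
screw [609.4 271.9   8.4] [0.9 0.9]
vial top [641.3 259.2  49.6] [0. 0.]
petri [586.2  20.7  15.7] [0.7 0.7]
[484.5 134.2  10. ]
[502.5 285.1  10. ]
[608.3 271.2  10. ]
[590.7 117.5  10. ]
s [ 485   80   35   60 1048] [501.3 108.6]
s [488 221  17   9  87] [496.5 224.6]
s [206 276   9   8  42] [209.8 280.2]
s [146 280  19  15 146] [154.4 286.7]
s [387 283  32  20 176] [404.  293.6]
s [166 286  11  10  56] [170.2 291.3]
s [268 294  25  17 128] [279.8 302.1]
t [199 120  11  22 183] [203.6 130.5]
t [202 144   8   7  44] [205.5 146.8]
t [217 173  10  10  66] [221.6 177.4]
t [217 247   9  26 166] [221.  259.5]
t [529 378  23  19 223] [539.9 386.8]
```

Request:
servo_tool --fingers '[0.0,0.0,0.0,0.0,0.0,0.0,0.0,0.0,0.0,0.0]' --linear '[[0,0,-0.03],[0,0,-0.07],[0,0,-0.11],[0,0,-0.15],[0,0,-0.19],[0,0,-0.23],[0,0,-0.27],[0,0,-0.31],[0,0,-0.34],[0,0,-0.35]]' --rotation '[[0,0,-7],[0,0,-14],[0,0,-21],[0,0,-28],[0,0,-35],[0,0,-42],[0,0,-49],[0,0,-56],[0,0,-63],[0,0,-69]]'

```text
time: 1.1
tool_pos: [151.8, -580.2, 604.1]
tcp_rot: [179.9, 0.3, 83.9]
ft_force: [-0.1, 0.0, -0.2]
finger_gap: -0.2
grip_force: 0.0
```

Run:
```python
from h import *
s=r.sense();print({k:np.round(s[k],2) for k in('time','joint_pos','tool_pos','tcp_rot','ft_force','finger_gap')})
b=load('t0')
for n,p,z in(('knobL',(597,100),280),('knobR',(722,85),280),('barrel',(628,165),270),('base',(553,250),12),('base',(655,290),12),('base',(700,183),12)): print(n,onz(b,*ct(*p),z).round(1))
```

```text
{'time': np.float64(1.1), 'joint_pos': array([-80.24,  18.18,  35.15,   0.  , 126.39, -74.18]), 'tool_pos': array([ 151.78, -580.17,  604.07]), 'tcp_rot': array([179.92,   0.27,  83.94]), 'ft_force': array([-0.06,  0.03, -0.2 ]), 'finger_gap': np.float64(-0.2)}
knobL [753.8 106.4 280. ]
knobR [764.4  22.1 280. ]
barrel [711.8  85.2 270. ]
base [719.4 134.2  12. ]
base [683.   43.4  12. ]
base [781.4   1.8  12. ]
```

Request:
servo_tool --fingers '[0.0,0.0,0.0,0.0,0.0,0.0,0.0,0.0,0.0,0.0]' --linear '[[0.03,0.02,0],[0.075,0.05,0],[0.12,0.08,0],[0.165,0.11,0],[0.21,0.14,0],[0.255,0.17,0],[0.3,0.2,0],[0.345,0.225,0],[0.39,0.25,0],[0.435,0.27,0]]' --rotation '[[0,0,0],[0,0,0],[0,0,0],[0,0,0],[0,0,0],[0,0,0],[0,0,0],[0,0,0],[0,0,0],[0,0,0]]'

```text
time: 2.1
tool_pos: [455.0, -198.6, 599.6]
tcp_rot: [-179.9, -0.0, 83.7]
ft_force: [0.5, -1.2, 0.0]
finger_gap: -0.1
grip_force: 0.0
```

Request:
servo_tool --fingers '[0.0,0.0,0.0,0.0,0.0,0.0,0.0,0.0,0.0,0.0]' --linear '[[0.045,0.01,0],[0.09,0.02,0],[0.135,0.03,0],[0.18,0.04,0],[0.225,0.05,0],[0.27,0.05,0],[0.315,0.05,0],[0.355,0.045,0],[0.385,0.04,0],[0.4,0.04,0]]' --rotation '[[0,0,0],[0,0,0],[0,0,0],[0,0,0],[0,0,0],[0,0,0],[0,0,0],[0,0,0],[0,0,0],[0,0,0]]'

```text
time: 3.1
tool_pos: [537.6, 195.3, 599.7]
tcp_rot: [-179.9, 0.0, 83.8]
ft_force: [0.6, -0.4, -0.2]
finger_gap: 0.1
grip_force: 0.0
```

Run:
```python
from h import *
s=snap('wrist','w1')
q=r.sense();print({k:np.round(q[k],2) for k in('time','joint_pos','tool_pos','tcp_rot')})
print(s['fx'],ray(s,280,210))
for y,n in((-83,'handle'),(34.6,'rod')):
    x=-45 if y<0 else 3.5
    p=np.array([546.5,202,0])+x*np.array([-.1167,-.9932,0])+y*np.array([.9932,-.1167,0])+[0,0,66 if y<0 else 38]
    print(n,p.round(1),np.round(proj(s,p)))
```

```text
{'time': np.float64(3.15), 'joint_pos': array([1.4870e+01, 1.2860e+01, 4.2120e+01, 5.0000e-02, 1.2511e+02,
       2.1040e+01]), 'tool_pos': array([537.92, 196.03, 599.28]), 'tcp_rot': array([-1.799e+02, -1.000e-02,  8.386e+01])}
320.0900428493034 (array([545.47206088, 260.46671513, 723.77565444]), array([-0.03177627, -0.26194159, -0.96456046]))
handle [469.3 256.4  66. ] [243. 129.]
rod [580.5 194.5  38. ] [301. 153.]
```

View pics/w1.png

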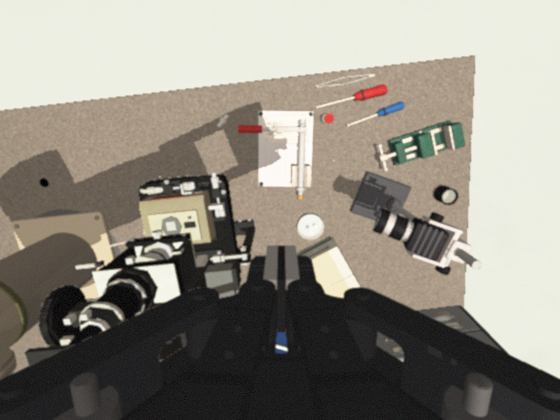

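Run:
```python
from h import *
from scipy.optimize import least_squares
D=[(7.51,85.32,151.75,-580.0,249.36),(18.18,35.15,151.78,-580.17,604.07),(12.86,42.12,537.92,196.03,599.28)]
def f(p):
    a,h,L2,L3,e,o=p;E=[]
    for q2,q3,x,y,z in D:
        A=np.radians(q2);B=np.radians(q2+q3)
        E+=[a+L2*np.sin(A)+L3*np.sin(B)+e*np.cos(B)-np.sqrt(x*x+y*y-o*o), h+L2*np.cos(A)+L3*np.cos(B)-e*np.sin(B)-z]
    return E+[(o-51)*1,e*.01,a*.01]
s=least_squares(f,[0,0,500,500,0,50]);print(s.x.round(1),np.round(s.fun,2))
w=load('w1');a=load('s0');b=load('t0')
print('lens3',tri((a,*cs(122,150)),(b,*ct(601,222)),(w,378,222)))
print('lens sw',tri((a,*cs(122,150)),(w,378,222)))
print(proj(w,[780.8,54.6,337]))
```

```text
[ -5.7 -53.4 392.5 555.3  59.   51. ] [ 0.   -0.01 -0.08 -0.29  0.08  0.29 -0.    0.59 -0.06]
lens3 (array([675.97929814, 101.05252811, 257.09142518]), [np.float64(0.8547165413679799), np.float64(2.0210657082290444), np.float64(2.300897807043783)])
lens sw (array([677.58112999,  98.06237882, 254.88508045]), [np.float64(0.22164646691354933), np.float64(0.2216464669135228)])
(np.float64(476.29757088548337), np.float64(264.00132082438853))
```

Request:
servo_tool --fingers '[0.0,0.0,0.0,0.0,0.0,0.0,0.0,0.0,0.0]' --linear '[[0.007,-0.01,0.03],[0.014,-0.02,0.07],[0.021,-0.03,0.11],[0.028,-0.04,0.15],[0.035,-0.05,0.19],[0.042,-0.06,0.23],[0.049,-0.07,0.26],[0.053,-0.075,0.27],[0.053,-0.075,0.27]]' --rotation '[[2,0,0],[4,0,0],[6,0,0],[8,0,0],[10,0,0],[12,0,0],[14,0,0],[15,0,0],[15,0,0]]'

```text
time: 4.05
tool_pos: [468.8, 252.9, 328.7]
tcp_rot: [-164.8, 0.1, 83.6]
ft_force: [-0.2, 0.3, 0.5]
finger_gap: 0.1
grip_force: 0.0
```

Run:
```python
from h import *
from scipy.optimize import least_squares
s=snap('side','s1')
q=r.sense();print({k:np.round(q[k],2) for k in('time','joint_pos','tool_pos','tcp_rot')})
D=[([-80.24,7.51,85.32],[151.75,-580.0,249.36],[-179.905,0,14.65]),([-80.24,18.18,35.15],[151.78,-580.17,604.07],[179.92,.27,83.94]),([14.87,12.86,42.12],[537.92,196.03,599.28],[-179.9,0,83.86]),(q['joint_pos'][:3],q['tool_pos'],q['tcp_rot'])]
def f(p):
    a,h,L2,L3,e,o,T=p;E=[]
    for qq,P,rot in D:
        q1,A,B=np.radians([qq[0],qq[1],qq[1]+qq[2]])
        W=np.array(P)-T*R.from_euler('xyz',rot,degrees=True).as_matrix()[:,2]
        rr=a+L2*np.sin(A)+L3*np.sin(B)+e*np.cos(B); 
        E+=list(np.array([rr*np.cos(q1)-o*np.sin(q1),rr*np.sin(q1)+o*np.cos(q1),h+L2*np.cos(A)+L3*np.cos(B)-e*np.sin(B)])-W)
    return E+[e*.01,a*.01]
s=least_squares(f,[0,300,450,450,0,50,250]);print(s.x.round(1),np.round(s.fun,1))
```

```text
{'time': np.float64(4.1), 'joint_pos': array([ 18.71,   7.88,  77.71,   6.6 , 107.93,  26.37]), 'tool_pos': array([469.77, 253.05, 330.78]), 'tcp_rot': array([-1.6502e+02,  2.0000e-02,  8.3630e+01])}
[1.000e-01 3.188e+02 3.685e+02 5.534e+02 6.180e+01 5.120e+01 3.458e+02] [-0.1 -0.   0.   0.  -0.   0.  -0.   0.  -0.   0.   0.  -0.   0.6  0. ]
```

View pics/s1.png

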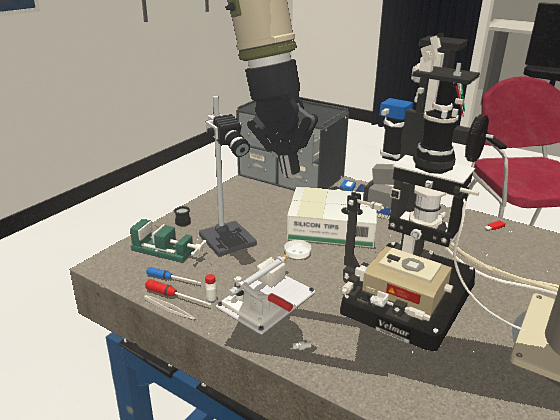

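The arm is well clear of the microscope and hangs above the clamp: fingers at (290,165), red grip at (281,302), camera unmoved at (232,137). I'll straighten the tool and go down to just above the handle.

Request:
servo_tool --fingers '[0.0,0.0,0.0,0.0,0.0,0.0,0.0,0.0]' --linear '[[0.0,0.008,0.03],[0.001,0.017,0.065],[0.0015,0.027,0.1],[0.002,0.037,0.135],[0.0025,0.047,0.17],[0.003,0.054,0.2],[0.003,0.0585,0.221],[0.003,0.0585,0.221]]' --rotation '[[-2,0,0],[-4,0,0],[-6,0,0],[-9,0,0],[-12,0,0],[-15,0,0],[-15,0,0],[-15,0,0]]'

```text
time: 4.9
tool_pos: [468.5, 256.2, 101.1]
tcp_rot: [-179.9, 0.1, 83.7]
ft_force: [-1.1, -0.3, -0.2]
finger_gap: -0.1
grip_force: 0.0
```

Run:
```python
from h import *
s=snap('wrist','w2')
q=r.sense();print({k:np.round(q[k],2) for k in('time','joint_pos','tool_pos','tcp_rot')})
def fx(x,y,z): return np.array([546.5,202,0])+x*np.array([-.1167,-.9932,0])+y*np.array([.9932,-.1167,0])+[0,0,z]
im=s['frame'].copy()
for p in(fx(-45,-83,66),fx(-45,-95,70),fx(3.5,34.6,38),fx(103.5,34.6,38),fx(-66.5,34.6,38)):
    u,v=proj(s,p);print(p.round(),round(u),round(v)); cv2.drawMarker(im,(int(u),int(v)),(0,255,0),0,10,1)
cv2.imwrite('pics/w2m.png',im[:,:,::-1])
```

```text
{'time': np.float64(4.95), 'joint_pos': array([ 2.3170e+01,  4.4800e+00,  1.0439e+02, -2.0000e-02,  7.1080e+01,
        2.9520e+01]), 'tool_pos': array([469.85, 256.65, 103.03]), 'tcp_rot': array([ 1.7994e+02, -1.0000e-02,  8.3650e+01])}
[469. 256.  66.] 281 249
[457. 258.  70.] 258 252
[580. 194.  38.] 459 303
[569.  95.  38.] 439 423
[589. 264.  38.] 477 199
```

View pics/w2m.png

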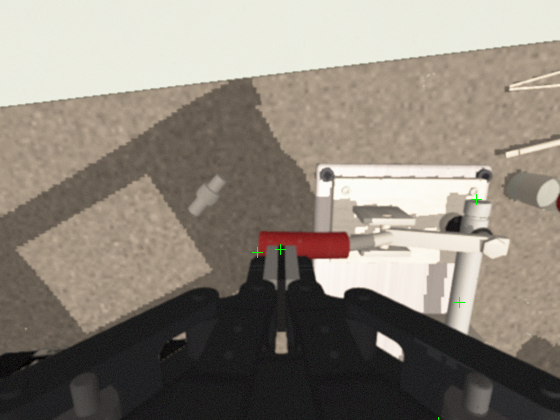

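The wrist view shows the red grip at (258–348, 245) right under the fingers, and the predicted press point (281,249) lies about 2 mm off its axis. The rod's plain end is at (477,200), as predicted, so I'll press.

Request:
servo_tool --fingers '[0.0,0.0,0.0,0.0,0.0,0.0,0.0,0.0,0.0,0.0]' --linear '[[0.002,0,0.012],[0.002,0,0.018],[0.002,0,0.022],[0.002,0,0.026],[0.002,0,0.03],[0.002,0,0.034],[0.002,0,0.038],[0.002,0,0.042],[0.002,0,0.045],[0.002,0,0.047]]' --rotation '[[0,0,0],[0,0,0],[0,0,0],[0,0,0],[0,0,0],[0,0,0],[0,0,0],[0,0,0],[0,0,0],[0,0,0]]'

```text
time: 5.95
tool_pos: [468.7, 259.3, 56.5]
tcp_rot: [-179.9, -0.0, 83.7]
ft_force: [-19.5, -2.2, 31.8]
finger_gap: -0.0
grip_force: 18.7
```

Request:
servo_tool --fingers '[0.0,0.0,0.0]' --linear '[[0,0,0.002],[0,0,0.004],[0,0,0.004]]' --rotation '[[0,0,0],[0,0,0],[0,0,0]]'

```text
time: 6.25
tool_pos: [469.2, 259.5, 55.5]
tcp_rot: [-179.9, -0.0, 83.7]
ft_force: [-27.1, -7.6, 48.8]
finger_gap: 0.2
grip_force: 27.9
```

Request:
servo_tool --fingers '[0.0,0.0,0.0,0.0,0.0,0.0]' --linear '[[0,0,-0.005],[0,0,-0.02],[0,0,-0.06],[0,0,-0.1],[0,0,-0.14],[0,0,-0.16]]' --rotation '[[0,0,0],[0,0,0],[0,0,0],[0,0,0],[0,0,0],[0,0,0]]'

```text
time: 6.85
tool_pos: [471.2, 259.2, 215.7]
tcp_rot: [179.7, -0.2, 83.6]
ft_force: [0.0, 0.3, 0.5]
finger_gap: 0.1
grip_force: 0.0
```

Run:
```python
from h import *
a=snap('side','s2');s=snap('wrist','w3')
q=r.sense();print({k:np.round(q[k],2) for k in('time','joint_pos','tool_pos','tcp_rot')})
def fx(x,y,z): return np.array([546.5,202,0])+x*np.array([-.1167,-.9932,0])+y*np.array([.9932,-.1167,0])+[0,0,z]
for p in(fx(-45,-83,66),fx(3.5,34.6,38),fx(103.5,34.6,38),fx(-66.5,34.6,38)): print(np.round(proj(s,p)),np.round(proj(a,p)))
c=cv2.resize(a['frame'][240:340,200:330],None,fx=3,fy=3,interpolation=cv2.INTER_CUBIC)
w=cv2.resize(s['frame'][100:380,250:460],None,fx=1.9,fy=1.9)
im=np.zeros((532,800,3),np.uint8);im[:300,:390]=c;im[:532,400:799]=w[:532,:399]
cv2.imwrite('pics/c2.png',im[:,:,::-1])
```

```text
{'time': np.float64(6.95), 'joint_pos': array([ 2.337e+01, -1.450e+00,  9.812e+01, -2.000e-02,  8.284e+01,
        2.973e+01]), 'tool_pos': array([471.87, 259.56, 215.84]), 'tcp_rot': array([179.56,  -0.22,  83.65])}
[276. 204.] [286. 302.]
[391. 244.] [255. 277.]
[383. 329.] [287. 256.]
[398. 176.] [230. 293.]
```

View pics/c2.png

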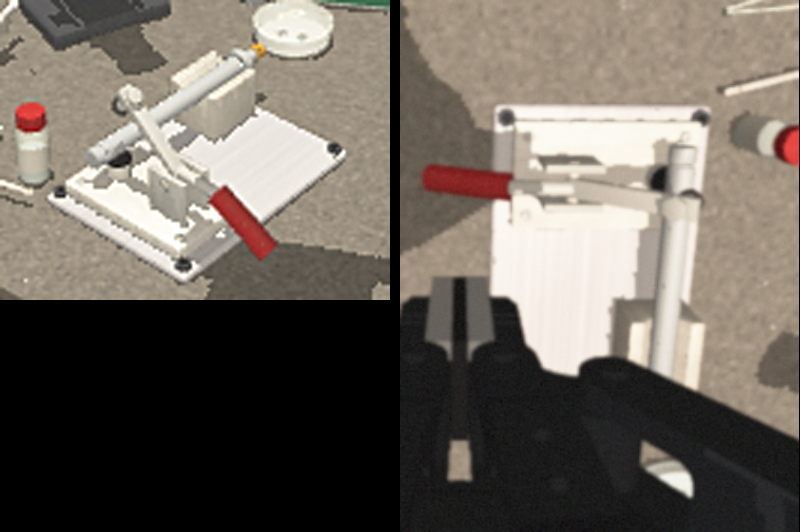

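Run:
```python
from h import *
a=load('s2');w=load('w3')
C=lambda u,v:(200+(u+.5)/3-.5,240+(v+.5)/3-.5); W=lambda u,v:(250+(u-399.5)/1.9-.5,100+(v+.5)/1.9-.5)
for n,c,d in(('handle end',(264,248),(428,178)),('arm tip',(128,95),(682,204)),('plain end',(97,155),(681,150)),('collar/vee near: grip',(162,117),(671,260))):
    x,e=tri((a,*C(*c)),(w,*W(*d)));print(n,x.round(1),np.round(e,1))
for v in(160,240,260,280,300,340): 
    row=w['frame'][100+int(v/1.9)].astype(int).sum(1)
print(onz(w,*W(681,150),38),onz(w,*W(668,290),38),onz(w,*W(662,360),38))
```

```text
handle end [459.5 260.   26.7] [1.8 1.8]
arm tip [571.4 246.8  85.2] [0.2 0.2]
plain end [586.5 261.7  42. ] [0.3 0.3]
collar/vee near: grip [580.8 201.2  37.4] [1.4 1.4]
[588.19904498 260.98854524  38.        ] [579.82118701 185.20159864  38.        ] [575.50000134 143.56678688  38.        ]
```

The arm is raised (tip at side crop (128,95), about 85 mm high at its centre) and the handle is down. A second, gentler press farther out will confirm it is at the stop.

Request:
servo_tool --fingers '[0.0,0.0,0.0,0.0,0.0,0.0,0.0,0.0,0.0]' --linear '[[0,-0.007,0.04],[0,-0.007,0.08],[0,-0.007,0.12],[0,-0.007,0.145],[0,-0.007,0.155],[0,-0.007,0.16],[0,-0.007,0.162],[0,-0.007,0.164],[0,-0.007,0.164]]' --rotation '[[0,0,0],[0,0,0],[0,0,0],[0,0,0],[0,0,0],[0,0,0],[0,0,0],[0,0,0],[0,0,0]]'

```text
time: 7.85
tool_pos: [461.1, 258.5, 50.5]
tcp_rot: [-179.8, 0.2, 83.7]
ft_force: [-28.3, -15.3, 47.1]
finger_gap: 0.4
grip_force: 27.0
```

Request:
servo_tool --fingers '[0.0,0.0,0.0,0.06,0.06,0.06,0.06,0.06,0.06,0.06]' --linear '[[0,0,-0.005],[0,0,-0.025],[0,0,-0.07],[0,0,-0.11],[-0.014,0.03,-0.125],[-0.028,0.065,-0.125],[-0.042,0.1,-0.12],[-0.0545,0.122,-0.11],[-0.0545,0.123,-0.11],[-0.0545,0.123,-0.11]]' --rotation '[[0,0,0],[0,0,0],[0,0,0],[0,0,0],[0,0,0],[0,0,0],[0,0,0],[0,0,0],[0,0,0],[0,0,0]]'

```text
time: 8.85
tool_pos: [578.6, 191.3, 156.5]
tcp_rot: [-180.0, 0.0, 83.6]
ft_force: [0.7, -0.1, -0.8]
finger_gap: 59.8
grip_force: 0.0
```

Run:
```python
from h import *
s=snap('wrist','w4')
q=r.sense();print({k:np.round(q[k],2) for k in('time','joint_pos','tool_pos','tcp_rot','finger_gap')})
im=s['frame'].copy()
for p in([587.5,262,38],[579.5,190.5,38],[576,160,38],[571.4,246.8,85.2]):
    u,v=proj(s,p);print(round(u),round(v)); cv2.drawMarker(im,(int(u),int(v)),(0,255,0),0,10,1)
cv2.imwrite('pics/w4m.png',im[:,:,::-1])
```

```text
{'time': np.float64(8.9), 'joint_pos': array([1.353e+01, 1.234e+01, 8.973e+01, 1.000e-02, 7.794e+01, 1.989e+01]), 'tool_pos': array([578.26, 191.88, 156.89]), 'tcp_rot': array([-1.7998e+02, -1.0000e-02,  8.3630e+01]), 'finger_gap': np.float64(59.65)}
281 115
281 210
281 246
257 142
```

View pics/w4m.png

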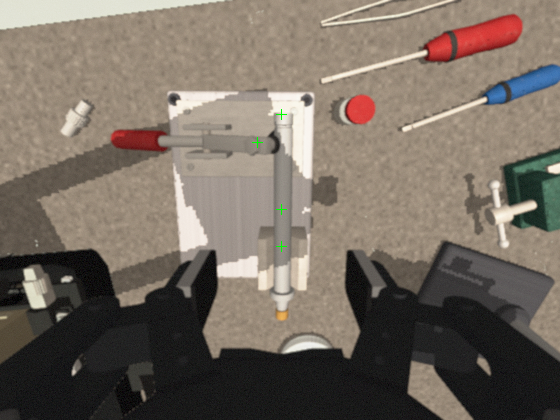

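The jaws stand centred on column 281.5 with the rod at about 283, roughly 1 mm to the right. The rod's free shank is between the clamp arm and the vee (near edge at row 235), so I'll correct by 1 mm and descend.

Request:
servo_tool --fingers '[0.05,0.05,0.05,0.05,0.05,0.05,0.05,0.05]' --linear '[[-0.001,0.0015,0.02],[-0.001,0.0015,0.045],[-0.001,0.0015,0.07],[-0.001,0.0015,0.09],[-0.001,0.0015,0.105],[-0.001,0.0015,0.115],[-0.001,0.0015,0.118],[-0.001,0.0015,0.118]]' --rotation '[[0,0,0],[0,0,0],[0,0,0],[0,0,0],[0,0,0],[0,0,0],[0,0,0],[0,0,0]]'

```text
time: 9.7
tool_pos: [579.9, 190.8, 39.0]
tcp_rot: [180.0, -0.0, 83.7]
ft_force: [-0.8, 0.8, 0.8]
finger_gap: 49.7
grip_force: 0.0
```

Request:
servo_tool --fingers '[0.03,0.02,0.016,0.012,0.008,0.004,0.004,0.004]' --linear '[[0,0,0],[0,0,0],[0,0,0],[0,0,0],[0,0,0],[0,0,0],[0,0,0],[0,0,0]]' --rotation '[[0,0,0],[0,0,0],[0,0,0],[0,0,0],[0,0,0],[0,0,0],[0,0,0],[0,0,0]]' --force 60

```text
time: 10.5
tool_pos: [580.3, 190.7, 39.5]
tcp_rot: [179.9, -0.0, 83.6]
ft_force: [-2.4, -0.3, 5.2]
finger_gap: 10.6
grip_force: 58.4
```

Request:
servo_tool --fingers '[0.004,0.004,0.004,0.004,0.004,0.004]' --linear '[[0,0,-0.003],[0,0,-0.007],[0,0,-0.011],[0,0,-0.015],[0,0,-0.017],[0,0,-0.017]]' --rotation '[[0,0,0],[0,0,0],[0,0,0],[0,0,0],[0,0,0],[0,0,0]]'

```text
time: 11.1
tool_pos: [580.2, 190.7, 56.2]
tcp_rot: [180.0, -0.0, 83.7]
ft_force: [-0.3, -0.3, -1.3]
finger_gap: 11.1
grip_force: 58.4
```

Run:
```python
from h import *
a=snap('side','s3');s=snap('wrist','w5')
q=r.sense();print({k:np.round(q[k],2) for k in('time','tool_pos','tcp_rot','finger_gap','ft_force','wrist_torque','grip_force')})
c=cv2.resize(a['frame'][225:335,200:330],None,fx=3,fy=3,interpolation=cv2.INTER_CUBIC)
w=cv2.resize(s['frame'][80:420,180:400],None,fx=1.75,fy=1.75)
im=np.zeros((595,800,3),np.uint8);im[:330,:390]=c;im[:w.shape[0],400:400+w.shape[1]]=w
cv2.imwrite('pics/c3.png',im[:,:,::-1])
```

```text
{'time': np.float64(11.2), 'tool_pos': array([579.8 , 190.59,  55.66]), 'tcp_rot': array([-180.  ,   -0.  ,   83.66]), 'finger_gap': np.float64(10.98), 'ft_force': array([ 0.12,  0.25, -1.21]), 'wrist_torque': array([0.05, 0.01, 0.03]), 'grip_force': np.float64(58.41)}
```

View pics/c3.png

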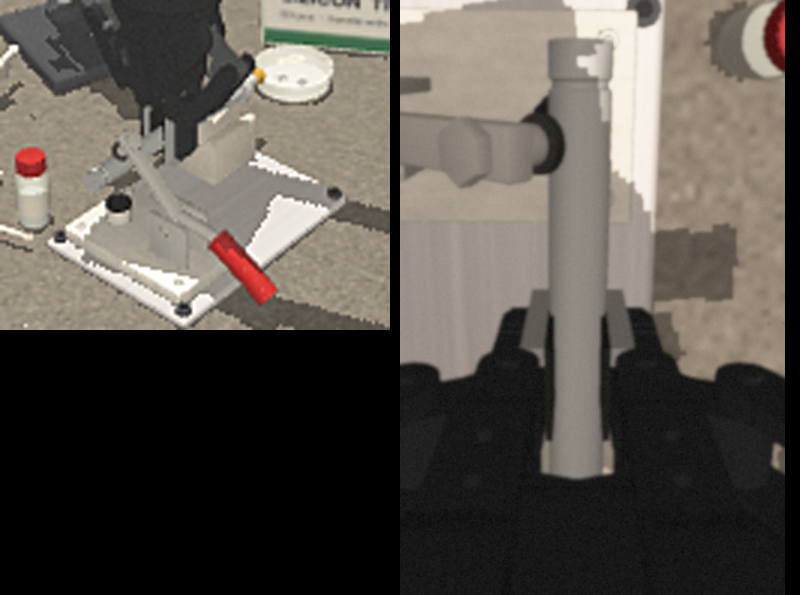

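The rod is up and level, gripped symmetrically; the arm tip (wrist crop (520,150)) is on the rod's -y side and the vial is well right. Next: shift to +y, then lift.

Request:
servo_tool --fingers '[0.004,0.004,0.004,0.004,0.004,0.004,0.004,0.004,0.004,0.004]' --linear '[[0,0.006,0],[0,0.013,0],[0,0.019,0],[0,0.021,-0.003],[0,0.021,-0.02],[0,0.021,-0.05],[0,0.021,-0.085],[0,0.021,-0.12],[0,0.021,-0.145],[0,0.021,-0.15]]' --rotation '[[0,0,0],[0,0,0],[0,0,0],[0,0,0],[0,0,0],[0,0,0],[0,0,0],[0,0,0],[0,0,0],[0,0,0]]'

```text
time: 12.2
tool_pos: [603.0, 188.9, 212.0]
tcp_rot: [179.5, -0.2, 83.7]
ft_force: [1.1, 0.2, 0.3]
finger_gap: 10.6
grip_force: 58.5
```

```bash
cat >> h.py <<'E'
def goal(lens,yaw,p,back=0,tip=98.5):
    y=np.radians(yaw);u=np.array([np.cos(p)*np.cos(y),np.cos(p)*np.sin(y),np.sin(p)])
    P=np.array(lens)-(60+tip+back)*u; G=R.from_euler('xyz',[180,np.degrees(p),yaw+180],degrees=True)
    q=r.sense(); C=R.from_euler('xyz',q['tcp_rot'],degrees=True)
    print(P.round(1),'lin',C.inv().apply(P-q['tool_pos']).round(1),'rot',(C.inv()*G).as_rotvec(degrees=True).round(1))
E
python3 - <<'E'
from h import *
q=r.sense();print({k:np.round(q[k],2) for k in('time','tool_pos','tcp_rot','finger_gap','ft_force','grip_force')})
goal([676.5,100.5,256],-23.3,.32,50)
E
```

```text
{'time': np.float64(12.2), 'tool_pos': array([602.97, 188.88, 211.97]), 'tcp_rot': array([ 1.7954e+02, -1.6000e-01,  8.3660e+01]), 'finger_gap': np.float64(10.6), 'ft_force': array([1.13, 0.2 , 0.26]), 'grip_force': np.float64(58.47)}
[494.7 178.8 190.4] lin [ -22.  -106.6   20.6] rot [-11.2 -15.6 -72.5]
```

Request:
servo_tool --fingers '[0.004,0.004,0.004,0.004,0.004,0.004,0.004,0.004,0.004,0.004]' --linear '[[-0.002,-0.011,0.0],[-0.004,-0.022,0.0],[-0.007,-0.033,0.0],[-0.009,-0.044,0.002],[-0.011,-0.055,0.005],[-0.013,-0.066,0.008],[-0.016,-0.077,0.012],[-0.018,-0.088,0.016],[-0.02,-0.098,0.02],[-0.022,-0.1066,0.0206]]' --rotation '[[-1.1,-1.6,-7.2],[-2.2,-3.1,-14.5],[-3.4,-4.7,-21.7],[-4.5,-6.2,-29],[-5.6,-7.8,-36.2],[-6.7,-9.4,-43.5],[-7.8,-10.9,-50.7],[-9,-12.5,-58],[-10.1,-14,-65.2],[-11.2,-15.6,-72.5]]'

```text
time: 13.2
tool_pos: [490.7, 177.9, 183.3]
tcp_rot: [-179.5, 17.9, 157.2]
ft_force: [-0.9, -0.8, -0.4]
finger_gap: 10.4
grip_force: 58.5
```

Run:
```python
from h import *
a=snap('side','s4');b=snap('top','t4')
q=r.sense();print({k:np.round(q[k],2) for k in('time','tool_pos','tcp_rot','finger_gap','ft_force','grip_force')})
C=R.from_euler('xyz',q['tcp_rot'],degrees=True)
for x in(-98.5,71.5): 
    p=q['tool_pos']+C.apply([x,0,1]);print(p.round(1),np.round(proj(a,p),1),np.round(proj(b,p),1))
print(np.round(proj(a,[676.5,100.5,256]),1),np.round(proj(b,[676.5,100.5,256]),1))
c=cv2.resize(a['frame'][85:235,190:320],None,fx=3,fy=3,interpolation=cv2.INTER_CUBIC)
w=cv2.resize(b['frame'][45:225,230:360],None,fx=3,fy=3,interpolation=cv2.INTER_CUBIC)
im=np.zeros((540,790,3),np.uint8);im[:450,:390]=c;im[:,400:790]=w
cv2.imwrite('pics/c4.png',im[:,:,::-1])
```

```text
{'time': np.float64(13.3), 'tool_pos': array([490.12, 177.88, 183.37]), 'tcp_rot': array([-179.57,   17.84,  157.06]), 'finger_gap': np.float64(10.23), 'ft_force': array([ 0.46, -0.73, -1.44]), 'grip_force': np.float64(58.52)}
[576.8 141.2 212.6] [272.1 188.9] [281.7 197.7]
[427.7 204.3 160.5] [323.  250.8] [244.4 289.1]
[242.6 149.9] [307.6 131. ]
```

View pics/c4.png

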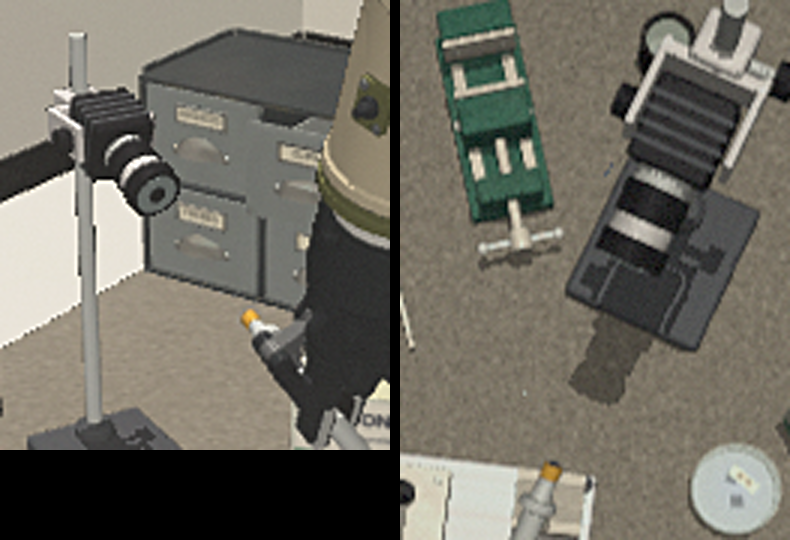

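The tip is at side crop (248,318) and top crop (553,464), within 2 px of prediction; the lens glass is at side (157,195) and the front rim centre at top (631,261). I'll triangulate both and correct.

Run:
```python
from h import *
a=load('s4');b=load('t4')
A=lambda u,v:(190+(u+.5)/3-.5,85+(v+.5)/3-.5); B=lambda u,v:(230+(u-399.5)/3-.5,45+(v+.5)/3-.5)
T=lambda c,d:tri((a,*A(*c)),(b,*B(*d)))
t,e=T((247,319),(554,463));print('tip',t.round(1),np.round(e,1))
l,e=T((157,195),(631.5,261));print('lens',l.round(1),np.round(e,1))
for z in(265,270,275):
    p=onz(b,*B(660,188),z);d=p-l;print(z,p.round(1),np.degrees(np.arctan2(d[1],d[0])).round(1),np.degrees(np.arctan2(d[2],np.hypot(d[0],d[1]))).round(1))
q=r.sense();C=R.from_euler('xyz',q['tcp_rot'],degrees=True);tt=C.inv().apply(t-q['tool_pos']);print('tip in tool',tt.round(1))
goal(l,-24,.32,0,98.5); goal(l,-24,.32,30,98.5)
```

```text
tip [575.5 142.6 208.9] [0.4 0.4]
lens [675.8 102.2 257.1] [0.7 0.7]
265 [712.1  87.1 265. ] -22.5 11.4
270 [710.4  87.5 270. ] -23.0 18.9
275 [708.8  87.8 275. ] -23.5 26.5
tip in tool [-95.8   0.8   4. ]
[538.3 163.4 207.2] lin [-54.9   5.4  -7.4] rot [-0.1 -0.5  1. ]
[512.3 174.9 197.8] lin [-24.9   5.9  -7.2] rot [-0.1 -0.5  1. ]
```

Request:
servo_tool --fingers '[0.004,0.004,0.004,0.004,0.004,0.004,0.004,0.004,0.004,0.004]' --linear '[[-0.005,0.0,-0.003],[-0.013,0.0,-0.006],[-0.022,0.001,-0.009],[-0.031,0.001,-0.011],[-0.04,0.002,-0.012],[-0.048,0.002,-0.012],[-0.054,0.002,-0.012],[-0.0575,0.002,-0.012],[-0.0575,0.002,-0.012],[-0.0575,0.002,-0.012]]' --rotation '[[0,0,0],[0,0,0],[0,0,0],[0,0,0],[0,0,0],[0,0,0],[0,0,0],[0,0,0],[0,0,0],[0,0,0]]'

```text
time: 14.3
tool_pos: [539.8, 160.0, 213.9]
tcp_rot: [-179.7, 17.9, 156.8]
ft_force: [-0.2, -0.2, -0.2]
finger_gap: 10.6
grip_force: 58.5
```

Run:
```python
from h import *
a=snap('side','s5');b=snap('top','t5')
q=r.sense();print({k:np.round(q[k],2) for k in('time','tool_pos','tcp_rot','finger_gap','ft_force','grip_force')})
c=cv2.resize(a['frame'][105:235,205:302],None,fx=4,fy=4,interpolation=cv2.INTER_CUBIC)
w=cv2.resize(b['frame'][75:220,255:352],None,fx=4,fy=4,interpolation=cv2.INTER_CUBIC)
im=np.zeros((580,790,3),np.uint8);im[:520,:388]=c;im[:,400:788]=w
cv2.imwrite('pics/c5.png',im[:,:,::-1])
```

```text
{'time': np.float64(14.4), 'tool_pos': array([539.7 , 160.09, 213.95]), 'tcp_rot': array([-179.7 ,   17.91,  156.85]), 'finger_gap': np.float64(10.83), 'ft_force': array([-0.75, -0.27, -0.8 ]), 'grip_force': np.float64(58.52)}
```

View pics/c5.png

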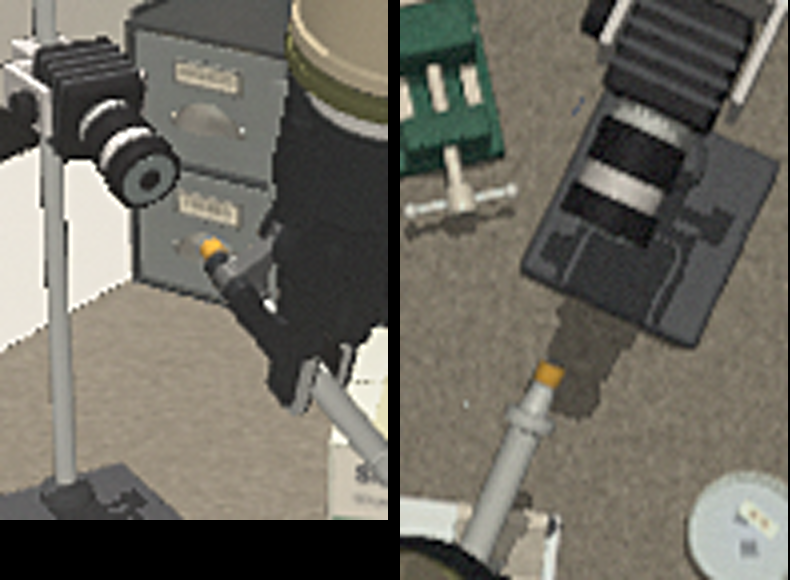

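Run:
```python
from h import *
a=load('s5');b=load('t5')
A=lambda u,v:(205+(u+.5)/4-.5,105+(v+.5)/4-.5); B=lambda u,v:(255+(u-399.5)/4-.5,75+(v+.5)/4-.5)
T=lambda c,d:tri((a,*A(*c)),(b,*B(*d)))
t,e=T((207,243),(553,365));print('tip',t.round(1),np.round(e,1))
c,e=T((226,267),(541,393));print('taper mid',c.round(1),np.round(e,1))
l,e=T((150,180),(604,226));print('lens',l.round(1),np.round(e,1))
q=r.sense();C=R.from_euler('xyz',q['tcp_rot'],degrees=True)
print('FK tip',(q['tool_pos']+C.apply([-98.5,0,1])).round(1))
for L in(l,[676,101.5,256.5]):
  for yaw,p in((-23.3,.31),(-24.5,.33)):
    y=np.radians(yaw);u=np.array([np.cos(p)*np.cos(y),np.cos(p)*np.sin(y),np.sin(p)]);v=np.array([-np.sin(y),np.cos(y),0]);w=np.cross(u,v)
    print(yaw,p,[np.round((t-L)@k,1) for k in(u,v,w)])
```

```text
tip [624.2 124.1 243.3] [1.1 1.1]
taper mid [612.8 127.7 235.1] [0.9 0.9]
lens [675.5 103.6 257.9] [0.3 0.3]
FK tip [626.2 123.1 243.3]
-23.3 0.31 [np.float64(-57.1), np.float64(-1.5), np.float64(2.9)]
-24.5 0.33 [np.float64(-57.0), np.float64(-2.7), np.float64(4.0)]
-23.3 0.31 [np.float64(-57.9), np.float64(0.3), np.float64(4.6)]
-24.5 0.33 [np.float64(-57.8), np.float64(-0.9), np.float64(5.8)]
```

The tip is about 57 mm from the glass, roughly 4 mm high and 1 mm to the side. I'll make one small correction, then hold.

Request:
servo_tool --fingers '[0.004,0.004,0.004,0.004,0.004,0.004,0.004,0.004,0.004,0.004]' --linear '[[0.001,0.0005,0.002],[0.0025,0.001,0.004],[0.0025,0.001,0.004],[0.0025,0.001,0.004],[0.0025,0.001,0.004],[0.0025,0.001,0.004],[0.0025,0.001,0.004],[0.0025,0.001,0.004],[0.0025,0.001,0.004],[0.0025,0.001,0.004]]' --rotation '[[0,0,0],[0,0,0],[0,0,0],[0,0,0],[0,0,0],[0,0,0],[0,0,0],[0,0,0],[0,0,0],[0,0,0]]'

```text
time: 15.4
tool_pos: [539.4, 161.3, 209.6]
tcp_rot: [-179.7, 17.9, 156.8]
ft_force: [-0.3, 1.0, -1.0]
finger_gap: 10.7
grip_force: 58.5
```

Run:
```python
from h import *
q=r.sense();print({k:np.round(q[k],2) for k in('time','qd','tool_pos','tcp_rot','finger_gap','grip_force')})
C=R.from_euler('xyz',q['tcp_rot'],degrees=True);print((q['tool_pos']+C.apply([-98.5,0,1])).round(1))
print(r.hand_in())
```

```text
{'time': np.float64(15.4), 'qd': array([ 0.07,  0.06, -0.09,  0.02,  0.06,  0.06]), 'tool_pos': array([539.41, 161.32, 209.65]), 'tcp_rot': array([-179.71,   17.94,  156.83]), 'finger_gap': np.float64(10.66), 'grip_force': np.float64(58.52)}
[625.8 124.3 239. ]
the job is handed in; nothing more can be done
None
```

I handed the job in at 15.4 s with the clamp pressed to its stop and the rod held still in front of the lens, about 60 mm from the glass, within about 2 mm of the optical axis and 2° of its direction by my estimate; `hand_in` gave no verdict.

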